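# Hold the magnetised file in the demagnetiser

### The job

The broad flat file has become magnetised and the filings cling to it. Take it out of the wooden tool rack, lower its blade upright through the slot in the top of the demagnetiser without forcing it, and finish while holding it still in there, with well over half of the blade inside but the tip off the bottom, because I fire the pulse with the foot pedal while you hold it: do not let go. Leave the two other files in the rack, and the clock movement and the bottle where they stand.

Things in the scene. Friction and masses are not known exactly. Their poses are not given: they have to be found in the camera images.
- file: broad flat file, hanging blade down in one of the rack's slots, ferrule resting on the rack. Origin: centre of the ferrule's underside; z up the handle. Flat-sided wooden handle 28 mm (y) x 18 mm (x), from 0 to 85 mm above the origin (lowest 12 mm: steel ferrule 25 x 16). Dark blade 16 mm wide (y), 5 mm thick (x), reaching 80 mm below the origin, last 4 mm tapered to 13 x 3.4. About 110 g
- file_tip (a point): centre of the end of the flat file's blade, 80 mm below the file's origin; same axes as the file
- file_grip (a point): a good place to grip the flat file: on its axis, halfway up the handle, 45 mm above the origin, fingers closing along the file's x; the handle's top is 40 mm higher; same axes as the file
- rack: fixed wooden tool rack: plank 60 x 260 x 18 mm, top 100 mm above the bench, on two end cheeks, open underneath. Origin: on the bench under its centre; y along the row. Three through slots, 9 mm (x) by 20 mm (y), at y = -80, 0, 80 mm; the files hang in them in any order, the flat ones in line with the rack's axes to a few degrees
- small_file: small flat file in the rack, not to be used: wooden handle 18 x 14 mm, 62 mm high, blade 8 mm wide and 70 mm long. Origin: underside of the ferrule
- round_file: round file in the rack, not to be used: turned round wooden handle 23 mm thick, 62 mm high, blade 6 mm thick and 70 mm long. Origin: underside of the ferrule
- demag: fixed demagnetiser: blue painted steel case 122 x 150 mm, white plastic guide plate (84 x 90 mm) on top, its upper face 88 mm above the bench. Origin: on the bench under its centre. In the plate's middle one slot through its 12 mm thickness, 7 mm (x) by 18 mm (y): 2 mm over the blade each way, edge bevelled 1 mm. Below it the wider coil well (30 x 54 mm), its bottom 76 mm below the upper face
- demag_slot (a point): centre of the slot's mouth, level with the guide plate's upper face, 88 mm above the bench; x across the slot (7 mm), y along it (18 mm), z up
- movement: brass clock movement lying flat on the bench, 85 x 105 mm, 53 mm high (68 mm with its arbors), not to be disturbed. Origin: on the bench under its centre
- bottle: small glass bottle with a black cap, 40 mm across and 85 mm high, standing on the bench, not to be disturbed. Origin: on the bench under its centre
There are look-alikes about, which are no part of the job. Of the things that look like the demag, the largest one is meant.

How it is judged:
On the way:
1. the flat file is lifted out of the rack in the fingers (height (world z) of file_tip above 0.102 m and contact force between file and the fingers above 2 N), for 0.2 s.
At the end, for the whole second after the job is handed in: The program has ended with the flat file still gripped in the fingers and still (under 20 mm/s), its blade through the slot: the tip 45 to 74.5 mm below the guide plate's upper face (the well's bottom is at 76 mm), within 10 mm of the slot's axis, the file upright within 8 degrees (z of file_tip in the frame of demag_slot between -0.0745 and -0.045 m and horizontal distance between file_tip and demag_slot below 0.01 m and angle between file's own z axis and vertical below 0.14 rad and contact force between file and the fingers above 2 N and linear speed of file below 0.02 m/s); the arm keeps its last pose, push and grip.
It fails at once if the blade is forced against the demagnetiser (over 40 N) (contact force between file and demag above 40 N).
It fails at once if the small file is moved more than 25 mm (distance of small_file from where it was at the start of the episode above 0.025 m).
It fails at once if the round file is moved more than 25 mm (distance of round_file from where it was at the start of the episode above 0.025 m).
It fails at once if the clock movement is moved more than 20 mm (distance of movement from where it was at the start of the episode above 0.02 m).
It fails at once if the bottle is moved more than 20 mm (distance of bottle from where it was at the start of the episode above 0.02 m).
It also fails if it takes over 48 s, if anything falls off the work surface, if the arm or the gripper's body presses on something with over 40 N, if the wrist force passes 120 N, or if a joint passes its speed limit or range.

### The arm

A 6-joint arm with a two-finger parallel gripper is mounted at the origin on the work surface. World frame = base frame: x ahead of the robot, y to its left, z up, the work surface at z = 0. Lengths are in m, angles in rad, forces in N, time in s.
With the tool pointing down it reaches from about 0.425 to 0.95 m from the base axis. Payload 3.5 kg.
Tool frame: the origin (TCP) lies at the very end of the fingers, on their centre line; the grasp point (between the pads) lies ctrl.pinch_z behind it (ctrl.pinch_z is the distance from the TCP to the grasp point, in m); z points along the fingers, y is the line along which they close (so a half turn about z gives the same grasp; the last joint's range is limited). The gripper opens to 85 mm and grips with 20 to 120 N. Pads are 22 mm wide; open, the fingers measure 114 mm over their backs; the gripper's body (76 mm by 85 mm) begins 54 mm behind the grasp point. The pads swing forward as they close: fully open they stand 13 mm farther back than shut.
Start: joints at [1.104, 0.286, 1.577, -0, 1.279, -0.15], TCP at [0.21, 0.641, 0.231] pointing down, gripper open.
Joint ranges: [-2.77, 2.77], [-0.9, 2.22], [0.21, 2.48], [-1.53, 4.67], [0.24, 2.81], [-2.84, 2.84]. Speed limits (rad/s): [2.79, 2.79, 3.14, 3.14, 3.14, 3.14].

### API

Orientations are given as a unit quaternion [x, y, z, w].
In Python, from plant import ctrl gives the robot as it stands.
- The arm moves only by the tool shift_gripper, called after "Emit:" by a JSON object that holds its "api" and its "payload", one argument or row to a line. Schema: {"type":"object","properties":{"motion":{"type":"string"},"grip_n":{"type":"number"},"only":{"type":"string"},"quiet":{"type":"boolean"},"lines":{"type":"string"}},"required":["motion"],"additionalProperties":false}. motion is a string of 1 to 10 rows, parted by semicolons, with the numbers parted by commas; each row has 7 numbers: dx, dy, dz in parts of the range, where 1.0 means 100 cm, then a rotation vector rx, ry, rz in fractions of the full range, 1 being pi rad, then the opening from 0.0 (shut) to 1.0 (fully open); each row is the pose to reach, as a shift and turn from the pose commanded when the call began, along the tool's axes at that moment; what a row does not reach only later rows make up. A row lasts 1/8 s, in which the tool goes at most 0.0625 m and 0.188 rad, less where a joint would pass 70% of its speed; a pose out of reach is approached as far as the arm can. The fingers move at their own pace and stop on an object; grip_n is the grip in N (left out, the last holds). Time passes only in rows, so rows that do not move let the fingers close. The tool returns the time, the measured TCP pose, the force, the opening and the grip force at its end. only (a regular expression) keeps the lines of the reply that match it, lines (a string "A,B") keeps lines A to B, and quiet returns only ok. Input that does not fit is refused with a message, and nothing moves.
- ctrl.get_state(): the state, without advancing time (a new reading comes with each control period).
- ctrl.read_camera(name): name is "scene" or "top"; returns a dict with "pixels" (420x560x3 uint8, red, green, blue), "camera_matrix" (3x3 intrinsics, pixels), "dist_coeffs" ([k1, k2, p1, p2, k3] as OpenCV has them; the pictures are not rectified), "xyz" and "orientation" of the camera in the world. Camera axes: x right, y down, z forward; pixel columns grow to the right and rows downward; lengths in m; the calibration is good to about 2 mm. A picture is of the moment at which its call begins. There is no depth.
- ctrl.sign_off(): hands the job in; it is judged then, once.
Trained networks look in the newest picture that a camera, given by its name, has taken for a name from the list of things; names that differ only in an ending like _2 or _b are one class to them, and where a whole thing is asked for, a point or a joint stands for the part that bears it (a point fixed in the world has none). Each returns a list of dicts, best first, with "conf" (0 to 1); they miss things now and then, are a little off and sometimes report something else, mostly with a low value. They report only what shows in the picture. A call takes as long as a camera call. They do not tell look-alikes from the thing itself.
- ctrl.recognise(camera, thing): "position" ([x, y, z] in m, in world coordinates, good to about 4 mm: the middle of the surface that is visible of it).
- ctrl.masks_of(camera, thing): "region" (420x560 bool, what is visible of it).
- ctrl.mark_of(camera, thing): "position" ([x, y, z] in m, in world coordinates, good to about 4 mm: a listed point, or the origin of a listed thing).
The state is a dict: "time": time; "qpos": joint angles; "dq": joint speeds; "joint_efforts": joint torques, N m; "eef_pos": TCP position; "tcp_rot": TCP orientation; "contact_force": force on the tool from outside, world axes, zero at the start; "wrist_torque": the same for the moment, N m; "opening": opening from 0.0 (shut) to 1.0 (fully open); "finger_force": force on a finger pad.
Only numpy, scipy, OpenCV 4.12 (cv2) and the standard library are available. Lean on these libraries where they do the work, as an engineer would, in place of code of your own. Each camera call takes 0.05 s, during which the arm holds its last target. There are 200 camera calls.

## Working session

There is one attempt and no reset: what is moved stays moved. The work goes in short steps, Python scripts to look and compute and a tool call to move; the robot and the scene stay as the last step left them, time stands still between calls to the robot, and variables do not carry over. Pictures are saved under pics/ and viewed, at most 10 in all, crops included, and the job is handed in when it is done.

```bash
mkdir -p pics; ls
```

Create h.py:
```python
import numpy as np,cv2
from scipy.spatial.transform import Rotation as R
from plant import ctrl
def proj(c,P):
    Rw=R.from_quat(c['orientation']).as_matrix(); 
    r=Rw.T; t=-r@np.array(c['xyz'])
    return cv2.projectPoints(np.array(P,float).reshape(-1,1,3),cv2.Rodrigues(r)[0],t,np.array(c['camera_matrix']),np.array(c['dist_coeffs']))[0][:,0]
def ray(c,uv,z):
    u=cv2.undistortPoints(np.array(uv,float).reshape(-1,1,2),np.array(c['camera_matrix']),np.array(c['dist_coeffs']))[:,0]
    d=np.c_[u,np.ones(len(u))]@R.from_quat(c['orientation']).as_matrix().T
    o=np.array(c['xyz']); return o+d*((z-o[2])/d[:,2])[:,None]
def save(c,n,crop=None,k=1):
    im=c['pixels'][:,:,::-1]
    if crop: a,b,e,f=crop; im=im[b:f,a:e]
    cv2.imwrite('pics/'+n,cv2.resize(im,None,fx=k,fy=k,interpolation=cv2.INTER_CUBIC))
```

Run:
```python
from h import *
for n in ['scene','top']:
    c=ctrl.read_camera(n); save(c,n+'0.png'); print(n,np.round(c['xyz'],3),np.round(c['orientation'],3),c['camera_matrix'][0][0])
    for t in ['file','file_grip','rack','small_file','round_file','demag','demag_slot','movement','bottle']:
        print(t,[(round(d['conf'],2),np.round(d['position'],3).tolist()) for d in ctrl.mark_of(n,t)])
print(ctrl.pinch_z,ctrl.get_state())
```

```text
pics
scene [1.38  0.276 0.629] [ 0.516  0.712 -0.38  -0.287] 387.26863979728165
file [(0.81, [0.517, -0.278, 0.098])]
file_grip [(0.65, [0.515, -0.273, 0.144])]
rack [(0.57, [0.501, -0.196, -0.001])]
small_file [(0.47, [0.504, -0.194, 0.1])]
round_file [(0.44, [0.491, -0.122, 0.103])]
demag [(0.77, [0.497, 0.22, -0.001]), (0.72, [0.713, 0.215, -0.002]), (0.57, [0.466, 0.412, 0.0]), (0.15, [0.502, -0.197, 0.101])]
demag_slot [(0.83, [0.468, 0.413, 0.064]), (0.74, [0.713, 0.213, 0.065]), (0.7, [0.496, 0.219, 0.087])]
movement [(0.85, [0.777, -0.019, -0.002])]
bottle [(0.6, [0.435, -0.015, 0.001])]
top [0.415 0.047 1.356] [ 0.707 -0.703  0.057 -0.057] 516.3845012849608
file [(0.59, [0.519, -0.277, 0.103])]
file_grip [(0.63, [0.515, -0.274, 0.146])]
rack [(0.64, [0.504, -0.198, 0.001])]
small_file [(0.46, [0.504, -0.196, 0.102])]
round_file [(0.56, [0.49, -0.11, 0.099])]
demag [(0.96, [0.465, 0.416, 0.003]), (0.95, [0.708, 0.217, 0.003]), (0.56, [0.494, 0.213, -0.003])]
demag_slot [(0.83, [0.495, 0.218, 0.084]), (0.7, [0.717, 0.214, 0.066]), (0.61, [0.465, 0.41, 0.065])]
movement []
bottle [(0.67, [0.44, -0.018, -0.003])]
0.0187 {'time': 1.0, 'qpos': array([ 1.10396598e+00,  2.86289030e-01,  1.57668510e+00, -4.67466711e-06,
        1.27861812e+00, -1.49995748e-01]), 'dq': array([ 1.49711301e-04, -1.57522752e-05, -7.56353529e-04, -9.10191961e-04,
        4.15668130e-04,  4.29428865e-04]), 'joint_efforts': array([-1.17925116e-03, -4.05971682e+01, -2.92945468e+01, -2.51490519e-04,
        4.55368363e-04,  1.23702546e-05]), 'eef_pos': array([0.21026789, 0.64140162, 0.23134027]), 'tcp_rot': array([ 1.57754859e-01,  9.87478306e-01, -4.88864012e-07,  2.19337239e-06]), 'contact_force': array([ 0.56674067,  0.00433405, -0.95238123]), 'wrist_torque': array([-0.03057551, -0.01016144,  0.0111257 ]), 'finger_force': 0.0, 'opening': 1.0012596403040597}
```

View pics/scene0.png

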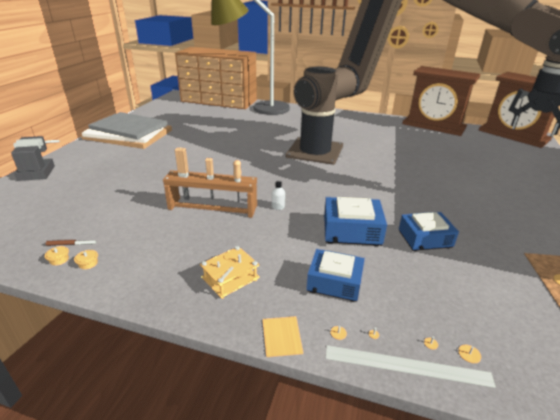

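View pics/top0.png

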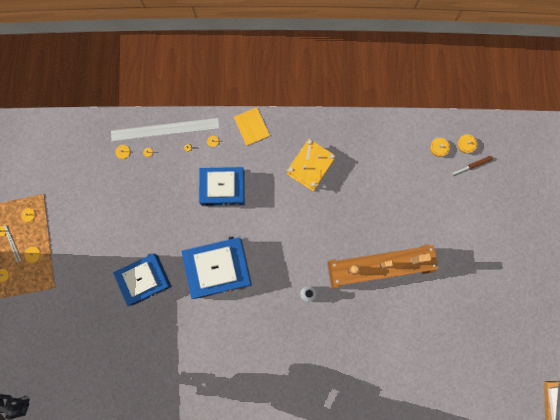

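The scene picture shows the rack (files at about (182,163), (210,168) and (238,171)) and three blue cases. The largest case is at (354,220) in scene and (216,267) in top. Its slot is near (0.495, 0.218), and the broad file is the rack's far left one, near (0.517, -0.277).

Run:
```python
from h import *
c=ctrl.read_camera('top'); im=c['pixels'].astype(float)
def rect(P):
    r=cv2.minAreaRect(np.array(P[:,:2]*1000,np.float32)); print('  rect',np.round(r[0],1),np.round(r[1],1),round(r[2],1))
m=ctrl.masks_of('top','rack')
if m:
    v,u=np.nonzero(m[0]['region']); rect(ray(c,np.c_[u,v],.1))
# white plate
hsv=cv2.cvtColor(c['pixels'],cv2.COLOR_RGB2HSV)
w=np.zeros(im.shape[:2],np.uint8); w[235:302,180:252]=1
pl=((im.min(2)>150)&(w>0)).astype(np.uint8)
n,l,s,_=cv2.connectedComponentsWithStats(pl); k=1+np.argmax(s[1:,4]); pl=(l==k).astype(np.uint8)
v,u=np.nonzero(pl); rect(ray(c,np.c_[u,v],.088)); 
# slot: darkness-weighted centroid in plate interior
x0,y0=int(u.mean()),int(v.mean())
g=im.mean(2); sub=g[y0-9:y0+10,x0-12:x0+13]; bg=np.median(sub); d=np.clip(bg-sub-25,0,None)
V,U=np.mgrid[y0-9:y0+10,x0-12:x0+13]; cu=(U*d).sum()/d.sum(); cv_=(V*d).sum()/d.sum()
cov=np.cov(np.c_[U.ravel(),V.ravel()].T,aweights=d.ravel()); ev,E=np.linalg.eigh(cov); a=E[:,1]
print('slot px',cu,cv_,ev,bg); Q=ray(c,[[cu,cv_],[cu+a[0]*3,cv_+a[1]*3]],.088); print(Q,np.degrees(np.arctan2(*(Q[1]-Q[0])[[1,0]])))
m=ctrl.masks_of('top','file')
for q in m[:1]:
    v,u=np.nonzero(q['region']); print('file mask',u.min(),u.max(),v.min(),v.max(),q['conf'])
ct=c; save(c,'t1.png',(320,235,445,295),6)
s=ctrl.read_camera('scene'); save(s,'s1.png',(150,130,400,260),3)
m=ctrl.masks_of('scene','file')
for q in m[:1]:
    v,u=np.nonzero(q['region']); print('file mask s',u.min(),u.max(),v.min(),v.max(),q['conf'])
```

```text
rect [ 501.  -194.8] [ 70.7 268.3] 9.1
  rect [496.3 215.9] [85.2 90. ] 13.6
slot px 214.46044833805723 266.9102035557846 [0.65973792 4.31670397] 225.0
[[0.49627046 0.2160904  0.088     ]
 [0.49465172 0.22327765 0.088     ]] 102.69263214252413
file mask 411 430 253 263 0.54
file mask s 174 189 146 199 0.61
```

View pics/t1.png

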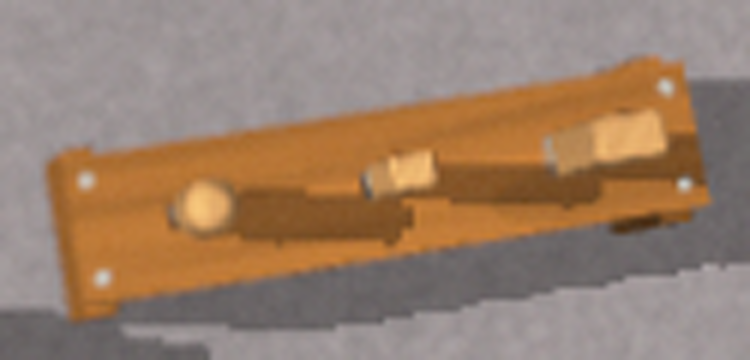

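View pics/s1.png

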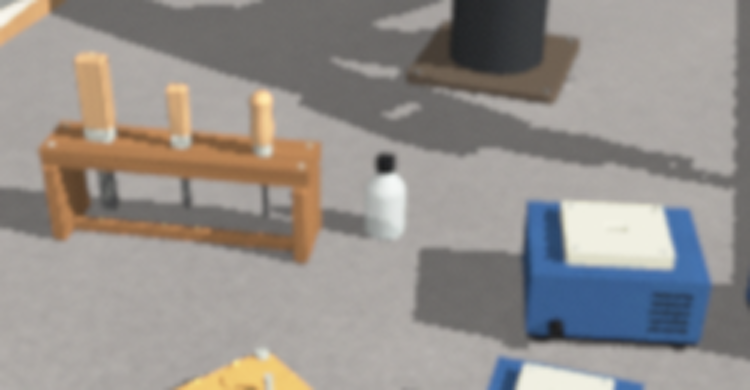

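The crops show the broad file's lit handle top at t1 corners (593,122), (660,110), (667,150) and (600,162), and the rack clear around it. The wide handle in s1 is at (95,95), and the demagnetiser slot line is at (615,229).

Add to h.py:
```python
def rel(p,yaw):
    "shift/turn in tool axes from measured pose to TCP p, tool down, tool y at world angle yaw"
    s=ctrl.get_state(); T=R.from_quat(s['tcp_rot'])
    d=T.inv().apply(np.array(p)-s['eef_pos'])
    y=np.array([np.cos(yaw),np.sin(yaw),0]); z=np.array([0,0,-1.]); 
    best=min((R.from_matrix(np.c_[np.cross(k*y,z),k*y,z]) for k in(1,-1)),key=lambda q:(T.inv()*q).magnitude())
    return np.round(np.r_[d,(T.inv()*best).as_rotvec()],4)
```

Run:
```python
from h import *
c=ctrl.read_camera('top')
q=np.array([[593,122],[660,110],[667,150],[600,162]])/6+[320,235]-.42
P=ray(c,q,.185); print(np.round(P,4),P.mean(0)); d=P[0]+P[3]-P[1]-P[2]; print('yaw',np.degrees(np.arctan2(-d[0],d[1])),np.linalg.norm(P[0]-P[1]),np.linalg.norm(P[1]-P[2]))
s=ctrl.read_camera('scene')
for n,cc in(('top',c),('scene',s)):
    a=np.radians(9.3); x,y=P.mean(0)[:2]
    B=[[x+sx*.009*np.cos(a)-sy*.014*np.sin(a),y+sx*.009*np.sin(a)+sy*.014*np.cos(a),z] for z in(.185,.112) for sx in(-1,1) for sy in(-1,1)]
    pp=proj(cc,B); m=ctrl.masks_of(n,'file'); print(n,'pred',pp.min(0),pp.max(0))
    if m:
        v,u=np.nonzero(m[0]['region']); print('  mask',u.min(),u.max(),v.min(),v.max())
    print([np.round(ctrl.mark_of(n,t)[0]['position'],4) for t in('file','file_grip')])
# slot seen from scene
g=s['pixels'].astype(float).mean(2); pr=proj(s,[[.4963,.216,.088]])[0]; print(pr)
u0,v0=np.round(pr).astype(int); print(g[v0-5:v0+6,u0-8:u0+9].astype(int))
print(rel([.55,.2,.23],.16), rel([.517,-.276,.23],.16))
```

```text
[[ 0.5195 -0.2618  0.185 ]
 [ 0.5241 -0.2879  0.185 ]
 [ 0.5088 -0.2901  0.185 ]
 [ 0.5042 -0.264   0.185 ]] [ 0.51417915 -0.27594735  0.185     ]
yaw 10.036427067046231 0.026505184614911977 0.015438819770699929
top pred [410.19369288 252.39426544] [431.26169701 264.35578693]
  mask 411 430 253 263
[array([ 0.5182, -0.2742,  0.1025]), array([ 0.5139, -0.2745,  0.143 ])]
scene pred [174.38090785 146.43600016] [189.31217827 173.52940242]
  mask 174 188 147 199
[array([ 0.5157, -0.2785,  0.0995]), array([ 0.5147, -0.2765,  0.1404])]
[355.18549198 205.6283931 ]
[[235 235 235 235 235 235 235 235 235 235 235 235 235 235 235 234 235]
 [235 235 235 235 235 235 235 235 235 235 235 235 235 235 235 235 234]
 [235 235 235 235 235 236 235 236 236 236 235 235 235 235 235 235 235]
 [235 235 235 235 237 237 237 237 237 236 234 233 234 235 235 235 235]
 [235 235 235 235 235 234 232 231 230 230 226 224 229 234 235 235 235]
 [235 235 235 234 233 229 226 225 224 221 217 215 225 233 235 235 234]
 [235 235 235 235 233 231 229 229 228 226 224 223 229 234 235 235 235]
 [235 235 234 235 234 234 234 234 233 233 232 233 234 234 235 235 235]
 [235 235 234 235 235 235 235 235 235 235 235 235 235 235 235 235 235]
 [235 235 235 235 235 235 234 235 235 235 235 234 235 235 235 235 235]
 [235 235 235 235 235 235 235 235 235 235 235 235 235 235 235 235 235]]
[-4.603e-01 -3.136e-01  1.300e-03 -1.000e-04  1.000e-04  1.094e+00] [-5.772e-01 -7.762e-01  1.400e-03 -1.000e-04  1.000e-04  1.094e+00]
```

Units first: turns go in shares of pi rad. So 1.094 rad / 3.1416 = 0.3482.

Emit:
{"api": "shift_gripper", "payload": {
  "motion": "-0.06,-0.04,0,0,0,0.0477,1;-0.11,-0.08,0,0,0,0.0955,1;-0.16,-0.11,0,0,0,0.1432,1;-0.21,-0.145,0,0,0,0.191,1;-0.26,-0.18,0,0,0,0.2387,1;-0.31,-0.215,0,0,0,0.2865,1;-0.36,-0.25,0,0,0,0.3183,1;-0.41,-0.285,0,0,0,0.3482,1;-0.46,-0.314,0,0,0,0.3482,1;-0.46,-0.314,0,0,0,0.3482,1"
}}

```text
time: 2.9
eef_pos: [0.5518, 0.1966, 0.2314]
tcp_rot: [0.65, 0.76, 0.0, 0.0]
contact_force: [0.4, -0.1, -0.5]
opening: 0.998
finger_force: 0.0
```

```bash
python3 -c "
from h import *
print(rel([.515,-.2755,.23],.165))"
```

```text
[-0.4608 -0.109   0.0016  0.0007  0.0006 -0.0105]
```

Converted, -0.01 rad / 3.1416 = -0.0032.

Emit:
{"api": "shift_gripper", "payload": {
  "motion": "-0.055,-0.013,0,0,0,0,1;-0.11,-0.026,0,0,0,0,1;-0.165,-0.039,0,0,0,-0.0032,1;-0.22,-0.052,0,0,0,-0.0032,1;-0.275,-0.065,0,0,0,-0.0032,1;-0.33,-0.078,0,0,0,-0.0032,1;-0.385,-0.091,0,0,0,-0.0032,1;-0.43,-0.102,0,0,0,-0.0032,1;-0.461,-0.109,0,0,0,-0.0032,1;-0.461,-0.109,0,0,0,-0.0032,1"
}}

```text
time: 4.15
eef_pos: [0.5152, -0.2736, 0.2312]
tcp_rot: [0.645, 0.764, 0.0, -0.0]
contact_force: [-0.3, 0.5, 0.7]
opening: 0.999
finger_force: 0.0
```

```bash
python3 -c "
from h import *
print(rel([.515,-.2755,.126],.165))"
```

```text
[-0.0019 -0.0005  0.1052 -0.     -0.0004  0.0029]
```

Emit:
{"api": "shift_gripper", "payload": {
  "motion": "-0.002,0,0.04,0,0,0,1;-0.002,0,0.08,0,0,0,1;-0.002,0,0.105,0,0,0,1;-0.002,0,0.105,0,0,0,1;-0.002,0,0.105,0,0,0,0.3;-0.002,0,0.105,0,0,0,0.1;-0.002,0,0.105,0,0,0,0;-0.002,0,0.105,0,0,0,0;-0.002,0,0.105,0,0,0,0;-0.002,0,0.105,0,0,0,0",
  "grip_n": 50
}}

```text
time: 5.4
eef_pos: [0.5161, -0.2751, 0.1272]
tcp_rot: [0.645, 0.765, 0.0, 0.001]
contact_force: [-1.3, 0.3, 2.8]
opening: 0.202
finger_force: 49.3
```

```bash
python3 -c "
from h import *
print(ctrl.get_state())"
```

```text
{'time': 5.4, 'qpos': array([-6.63120273e-01,  1.96800400e-01,  1.88557735e+00,  5.45996626e-05,
        1.05804816e+00, -8.33012881e-01]), 'dq': array([ 1.40734004e-05, -1.71115677e-04, -2.00823861e-03, -2.50107758e-03,
       -2.51616924e-03,  5.15126048e-04]), 'joint_efforts': array([-6.46128855e-02, -3.16836870e+01, -2.45956761e+01, -1.55032868e-02,
       -2.09672637e-01,  3.58904515e-03]), 'eef_pos': array([ 0.51607463, -0.27506606,  0.12721515]), 'tcp_rot': array([6.44573342e-01, 7.64542259e-01, 4.55534506e-05, 5.82077781e-04]), 'contact_force': array([-1.34573721,  0.30578924,  2.80097088]), 'wrist_torque': array([0.12791815, 0.09422795, 0.04437572]), 'finger_force': 49.28143858909607, 'opening': 0.20168655612620345}
```

Emit:
{"api": "shift_gripper", "payload": {
  "motion": "0,0,-0.02,0,0,0,0;0,0,-0.06,0,0,0,0;0,0,-0.11,0,0,0,0;0,0,-0.15,0,0,0,0;0,0,-0.17,0,0,0,0;0,0,-0.17,0,0,0,0"
}}

```text
time: 6.15
eef_pos: [0.5161, -0.2749, 0.2978]
tcp_rot: [0.644, 0.765, 0.0, 0.001]
contact_force: [-0.9, -0.3, -1.9]
opening: 0.203
finger_force: 49.7
```

Run:
```python
from h import *
print(rel([.4963,.2160,.297],.225))
c=ctrl.read_camera('scene'); save(c,'s2.png',(130,90,290,220),4)
```

```text
[ 0.4872  0.0636  0.      0.0018  0.002  -0.0549]
```

View pics/s2.png

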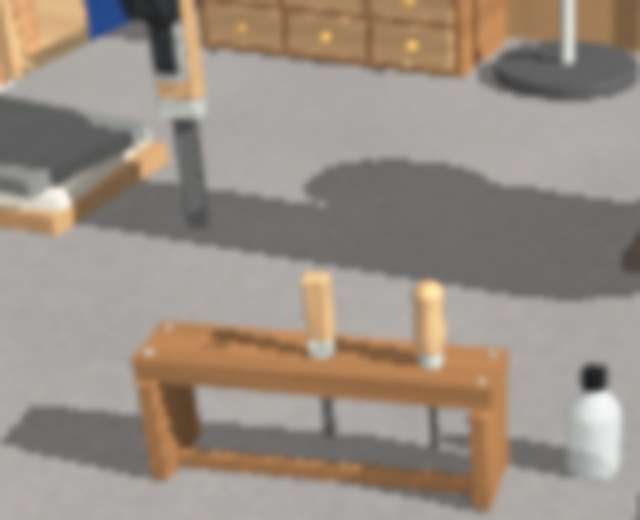

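The picture shows the flat file hanging upright in the fingers, ferrule at (180,107) and tip at (195,222). The other two files are undisturbed. Next I carry it to above the slot.

Converted, -0.055 rad / 3.1416 = -0.0175.

Emit:
{"api": "shift_gripper", "payload": {
  "motion": "0.03,0.004,0,0,0,0,0;0.08,0.01,0,0,0,0,0;0.135,0.018,0,0,0,-0.0064,0;0.19,0.025,0,0,0,-0.0095,0;0.245,0.032,0,0,0,-0.0127,0;0.3,0.039,0,0,0,-0.0175,0;0.355,0.046,0,0.0003,0.0003,-0.0175,0;0.41,0.054,0,0.0006,0.0006,-0.0175,0;0.46,0.06,0,0.0006,0.0006,-0.0175,0;0.487,0.0636,0,0.0006,0.0006,-0.0175,0"
}}

```text
time: 7.45
eef_pos: [0.4942, 0.2181, 0.2929]
tcp_rot: [0.622, 0.783, -0.002, -0.003]
contact_force: [0.5, -0.7, -0.8]
opening: 0.206
finger_force: 49.6
```

```bash
python3 -c "
from h import *
print(rel([.4963,.2160,.235],.225))"
```

```text
[-0.0027  0.002   0.0579 -0.0077 -0.0024  0.0024]
```

Emit:
{"api": "shift_gripper", "payload": {
  "motion": "0,0,0.02,0,0,0,0;0,0,0.05,0,0,0,0;0,0,0.075,0,0,0,0;0,0,0.08,0,0,0,0;0,0,0.08,0,0,0,0;0,0,0.08,0,0,0,0"
}}

```text
time: 8.2
eef_pos: [0.4965, 0.2159, 0.2173]
tcp_rot: [0.623, 0.782, 0.001, -0.001]
contact_force: [-0.3, 0.6, -1.0]
opening: 0.206
finger_force: 49.7
```

Run:
```python
from h import *
s=ctrl.get_state(); print(s['eef_pos'],rel([.4963,.2160,.212],.225))
T=R.from_quat(s['tcp_rot']); p=s['eef_pos']; f=-T.as_matrix()[:,2]
tip=p-f*.107; 
yv=T.as_matrix()[:,0]; xv=T.as_matrix()[:,1]
for n in('scene','top'):
    c=ctrl.read_camera(n); pr=proj(c,[tip,p,[.4963,.2160,.088]]); print(n,pr)
    u,v=pr[2].astype(int); k=40
    save(c,n+'3.png',(u-60,v-60,u+60,v+40),5)
    for t in('file_tip','file','file_grip','demag_slot'): print(t,[(round(d['conf'],2),np.round(d['position'],4)) for d in ctrl.mark_of(n,t)])
```

```text
[0.49646861 0.21593038 0.21730198] [ 0.0001 -0.0001  0.0053 -0.0002 -0.002  -0.0005]
scene [[356.29659163 198.39628099]
 [361.71489225 160.96713481]
 [355.18549198 205.6283931 ]]
file_tip [(0.59, array([0.4948, 0.2229, 0.1109]))]
file [(0.85, array([0.4966, 0.217 , 0.1875]))]
file_grip [(0.63, array([0.4984, 0.2208, 0.0012])), (0.6, array([0.4983, 0.2154, 0.2342]))]
demag_slot [(0.96, array([0.4925, 0.2217, 0.0849])), (0.71, array([0.4688, 0.4117, 0.0644])), (0.57, array([0.7109, 0.2108, 0.0664]))]
top [[213.23130601 266.25700912]
 [206.84323945 263.0210328 ]
 [214.49741655 266.89846598]]
file_tip [(0.38, array([ 0.49  , -0.1096,  0.099 ]))]
file []
file_grip [(0.25, array([ 0.4898, -0.1135,  0.1   ]))]
demag_slot [(0.97, array([0.7116, 0.2105, 0.0674])), (0.93, array([0.4928, 0.2122, 0.0868])), (0.82, array([0.4635, 0.4126, 0.0662]))]
```

View pics/scene3.png

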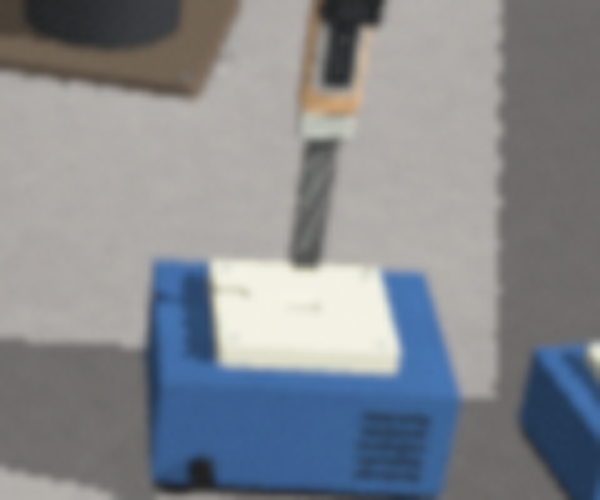

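The tip, at about (356,198), is centred above the slot line at about (355.5,206). I now check the tilt and offset at sub-pixel level.

Create meas.py:
```python
from h import *
L=.107
def meas(zoff=L):
    s=ctrl.get_state(); T=R.from_quat(s['tcp_rot']).as_matrix(); p=s['eef_pos']
    c=ctrl.read_camera('scene'); g=c['pixels'].astype(float).mean(2)
    # blade centre per row vs model silhouette
    def mod(h,w=.008,t=.0025): # h: height above tip
        P=[p+T[:,2]*(zoff-h)+a*T[:,0]*w+b*T[:,1]*t for a in(-1,1) for b in(-1,1)]
        return proj(c,P)
    out=[]
    for h in np.arange(.008,.072,.004):
        q=mod(h); v=int(round(q[:,1].mean())); lo,hi=q[:,0].min(),q[:,0].max()
        us=np.arange(int(lo)-4,int(hi)+6); row=g[v,us]; bg=(row[:2].mean()+row[-2:].mean())/2
        d=np.clip(bg-row-12,0,None); out.append((h*1000,(us*d).sum()/d.sum()-(lo+hi)/2,d.sum()/d.max()-(hi-lo)))
    out=np.array(out); print(np.round(out[:,1],2)); f=np.polyfit(out[:,0],out[:,1],1); print('px offset at tip %.2f, slope px/80mm %.2f'%(f[1],f[0]*80))
    return c
```

Run:
```python
from meas import *
c=meas()
e=proj(c,[[.4963,.216,.088],[.4963,.217,.088],[.4973,.216,.088]]); print('px per mm y',e[1]-e[0],'x',e[2]-e[0])
for n in('scene',):
    cs=[ctrl.read_camera(n)['pixels'].astype(float).mean(2) for _ in range(4)]; g=np.mean(cs,0)
    u0,v0=355,206; sub=g[v0-3:v0+4,u0-9:u0+10]; d=np.clip(232-sub,0,None); V,U=np.mgrid[v0-3:v0+4,u0-9:u0+10]
    print('slot px',(U*d).sum()/d.sum(),(V*d).sum()/d.sum()); print(ray(c,[[(U*d).sum()/d.sum(),(V*d).sum()/d.sum()]],.088))
    a=.22;sx,sy=np.array([np.cos(a),np.sin(a)]),np.array([-np.sin(a),np.cos(a)])
    print('model ends',proj(c,[np.r_[np.array([.4963,.216])+k*sy*.009+j*sx*.0035,.088] for k in(-1,1) for j in (-1,1)]))
    print(sub.astype(int))
```

```text
[-0.88 -0.99 -0.93 -1.13 -1.28 -1.18 -1.12 -0.91 -0.95 -1.11 -1.16 -1.2
 -1.15 -1.   -1.18 -1.13]
px offset at tip -0.99, slope px/80mm -0.19
px per mm y [0.38116939 0.0665941 ] x [-0.05500381  0.1924792 ]
slot px 354.5827552031715 205.55401387512387
[[0.49645319 0.21444002 0.088     ]]
model ends [[351.63938197 204.71673946]
 [351.82612352 206.13030789]
 [358.52943222 205.12878439]
 [358.75611143 206.54634291]]
[[223 231 236 237 237 237 238 238 238 238 237 237 237 237 237 237 237 237
  237]
 [224 231 236 237 237 239 239 239 239 239 238 236 235 236 237 237 237 237
  237]
 [234 235 237 237 237 237 236 234 233 233 232 229 227 232 236 237 237 237
  237]
 [237 237 237 237 237 235 231 229 228 227 224 220 218 228 235 237 237 237
  237]
 [237 237 237 237 237 236 234 232 232 230 229 227 226 231 236 237 237 237
  237]
 [237 237 237 237 237 237 236 236 236 236 235 235 235 236 237 237 237 237
  237]
 [237 237 237 237 237 237 237 237 237 237 237 237 237 237 237 237 237 237
  237]]
```

Run:
```python
from meas import *
s=ctrl.get_state(); T=R.from_quat(s['tcp_rot']).as_matrix(); p=s['eef_pos']
c=ctrl.read_camera('scene'); g=np.mean([c['pixels'].astype(float).mean(2)]+[ctrl.read_camera('scene')['pixels'].astype(float).mean(2) for _ in range(3)],0)
def half(row,us):
    m=np.argmin(row[3:-3])+3; lo=row.min(); r=[]
    for bg,rng in((row[:2].mean(),range(len(us)-1)),(row[-2:].mean(),range(len(us)-2,-1,-1))):
        t=(bg+lo)/2
        for i in rng:
            if (row[i]-t)*(row[i+1]-t)<0: r.append(us[i]+(t-row[i])/(row[i+1]-row[i])); break
    return r
for h in (.015,.025,.035,.045,.055,.065):
    q=proj(c,[p+T[:,2]*(L-h)+a*T[:,0]*.008+b*T[:,1]*.0025 for a in(-1,1) for b in(-1,1)])
    v=int(round(q[:,1].mean())); us=np.arange(int(q[:,0].min())-5,int(q[:,0].max())+7); row=g[v,us]
    print(v,'model',np.round([q[:,0].min(),q[:,0].max()],2),'meas',np.round(half(row,us),2),us[0],row.astype(int))
# ferrule 25x16, h=.080-.092 ; tip rows
q=proj(c,[p+T[:,2]*(L-.086)+a*T[:,0]*.0125+b*T[:,1]*.008 for a in(-1,1) for b in(-1,1)]); print('ferrule model',q[:,0].min(),q[:,0].max(),q[:,1].mean())
v=int(round(q[:,1].mean())); print(g[v-1:v+2,345:375].astype(int))
print('column through tip',g[190:206,353:360].astype(int).mean(1), proj(c,[p+T[:,2]*L]))
```

```text
194 model [353.88 360.31] meas [352.77 359.46] 348 [171 172 173 170 157 126 102  95  95  98 100 120 153 170 174 174 175 176
 175]
190 model [354.35 360.82] meas [353.09 359.63] 349 [173 173 173 166 139 113 111 105 101 107 121 146 165 171 172 173 172 172]
187 model [354.83 361.33] meas [353.54 360.45] 349 [171 172 172 170 155 123 104 108 109 104 112 128 153 169 172 174 175 175
 175]
183 model [355.31 361.85] meas [354.04 360.93] 350 [172 172 171 164 139 114 106 103 106 106 110 139 163 171 172 171 171 171]
180 model [355.79 362.37] meas [354.59 361.32] 350 [172 171 171 168 154 125 112 112 107 103 112 129 153 168 171 170 171 171
 171]
176 model [356.28 362.9 ] meas [355.19 361.83] 351 [172 171 171 164 135 100  86  92 102 104 106 134 159 170 172 172 172 172]
ferrule model 355.3163148681467 366.11242549870406 168.93969111221702
[[172 172 171 171 171 172 172 171 167 152 146 154 162 167 176 182 185 188
  190 193 196 187 175 172 173 174 174 174 173 173]
 [171 171 171 171 171 171 172 172 166 155 160 173 179 183 189 194 196 198
  199 200 200 187 175 172 172 173 173 173 173 173]
 [171 172 172 172 172 172 171 171 166 159 170 181 184 185 187 188 189 190
  191 192 192 184 174 172 172 173 173 172 173 173]]
column through tip [113.85714286 112.28571429 113.57142857 111.71428571 105.14285714
 100.71428571 100.85714286 115.14285714 157.         209.85714286
 233.14285714 237.         237.         237.57142857 237.42857143
 231.42857143] [[356.36935651 198.57926321]]
```

The blade sits about 1.05 px toward -y in the image, which is about 2.8 mm along the slot. I shift by that amount, go down to just above the plate and check again.

Emit:
{"api": "shift_gripper", "payload": {
  "motion": "0.001,0,0.005,0,0,0,0;0.0028,0,0.012,0,0,0,0;0.0028,0,0.018,0,0,0,0;0.0028,0,0.018,0,0,0,0;0.0028,0,0.018,0,0,0,0"
}}

```text
time: 9.78
eef_pos: [0.4952, 0.2189, 0.1983]
tcp_rot: [0.623, 0.782, -0.0, -0.001]
contact_force: [-0.6, -0.7, -1.0]
opening: 0.204
finger_force: 49.7
```

Run:
```python
from meas import *
s=ctrl.get_state(); print(s['eef_pos'],s['contact_force']); T=R.from_quat(s['tcp_rot']).as_matrix(); print(T[:,2])
c=meas(); print(proj(c,[s['eef_pos']+T[:,2]*L]))
save(c,'s4.png',(325,165,385,225),9)
```

```text
[0.4952235  0.2189047  0.19834796] [-0.61698295 -0.73582498 -0.99898617]
[-0.00226706  0.00153059 -0.99999626]
[-0.9  -0.96 -1.02 -1.13 -1.2  -1.05 -1.1  -1.16 -1.06 -1.05 -1.03 -0.84
 -0.99 -1.18 -1.19 -1.34]
px offset at tip -0.97, slope px/80mm -0.21
[[356.58764476 204.50046237]]
```

View pics/s4.png

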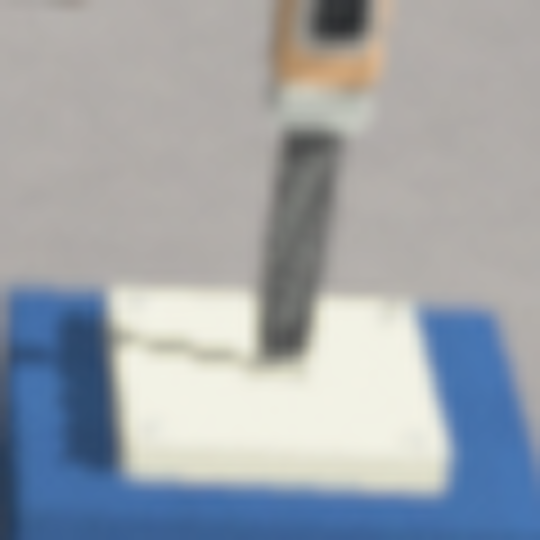

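The tip (crop (282,358)) is right over the slot, whose right end shows at (305,370). I go down gently and watch the force.

Emit:
{"api": "shift_gripper", "payload": {
  "motion": "0,0.0006,0.002,0,0,0,0;0,0.0006,0.003,0,0,0,0;0,0.0006,0.004,0,0,0,0;0,0.0006,0.0045,0,0,0,0;0,0.0006,0.0045,0,0,0,0"
}}

```text
time: 10.45
eef_pos: [0.4957, 0.219, 0.1938]
tcp_rot: [0.623, 0.782, -0.0, -0.001]
contact_force: [-0.5, -0.2, -0.8]
opening: 0.201
finger_force: 49.7
```

```bash
python3 -c "
from h import *
s=ctrl.get_state();print(s['eef_pos'],s['contact_force'],s['wrist_torque'])"
```

```text
[0.49569454 0.21903452 0.19378832] [-0.53947331 -0.24931456 -0.79993265] [0.03145595 0.00602758 0.08417295]
```

Emit:
{"api": "shift_gripper", "payload": {
  "motion": "0,0,0.001,0,0,0,0;0,0,0.002,0,0,0,0;0,0,0.003,0,0,0,0;0,0,0.003,0,0,0,0"
}}

```text
time: 10.95
eef_pos: [0.4958, 0.2191, 0.1912]
tcp_rot: [0.623, 0.782, -0.0, -0.001]
contact_force: [0.1, -0.5, 0.6]
opening: 0.203
finger_force: 50.0
```

```bash
python3 -c "
from h import *
s=ctrl.get_state();print(s['eef_pos'],s['contact_force'],s['wrist_torque'])"
```

```text
[0.49578932 0.21908068 0.19116591] [ 0.07215336 -0.49227196  0.56225318] [-0.03841192  0.17461411  0.01298956]
```

Emit:
{"api": "shift_gripper", "payload": {
  "motion": "0,0,0.001,0,0,0,0;0,0,0.002,0,0,0,0;0,0,0.002,0,0,0,0"
}}

```text
time: 11.32
eef_pos: [0.4961, 0.2192, 0.1907]
tcp_rot: [0.623, 0.782, 0.0, -0.001]
contact_force: [-2.9, -0.8, 8.6]
opening: 0.206
finger_force: 50.8
```

```bash
python3 -c "
from h import *
s=ctrl.get_state();print(s['eef_pos'],s['contact_force'],s['wrist_torque'],s['tcp_rot'])"
```

```text
[0.49606162 0.21916147 0.19073212] [-2.89010164 -0.75316444  8.6363463 ] [-0.19050419  0.67781847 -0.01153361] [ 6.23210719e-01  7.82053037e-01  1.00987810e-04 -1.19872089e-03]
```

Contact: 8.6 N up and -2.9 N in x, so it is probably the bevel on the +x side. I back off, shift 1.5 mm toward -x and try again.

Emit:
{"api": "shift_gripper", "payload": {
  "motion": "0,0,-0.003,0,0,0,0;0,-0.0015,-0.003,0,0,0,0;0,-0.0015,-0.003,0,0,0,0;0,-0.0015,-0.002,0,0,0,0;0,-0.0015,-0.001,0,0,0,0;0,-0.0015,0,0,0,0,0;0,-0.0015,0,0,0,0,0"
}}

```text
time: 12.2
eef_pos: [0.4952, 0.2189, 0.1909]
tcp_rot: [0.623, 0.782, 0.001, -0.001]
contact_force: [0.6, -0.5, 6.4]
opening: 0.205
finger_force: 51.0
```

```bash
python3 -c "
from h import *
s=ctrl.get_state();print(s['eef_pos'],s['contact_force'],s['wrist_torque'],s['tcp_rot'])"
```

```text
[0.49523221 0.21891049 0.19089035] [ 0.62700021 -0.5466024   6.42805157] [ 0.02771213 -0.23246822 -0.01031354] [ 6.23253854e-01  7.82018901e-01  8.58944301e-04 -5.77686660e-04]
```

Run:
```python
from meas import *
s=ctrl.get_state(); T=R.from_quat(s['tcp_rot']).as_matrix(); tip=s['eef_pos']+T[:,2]*L; print('tip model',tip)
c=meas(); g=c['pixels'].astype(float).mean(2)
print('tip px',proj(c,[tip]), 'tip if at .088',proj(c,[np.r_[tip[:2],.088]]))
print(g[198:212,346:366].astype(int))
t=ctrl.read_camera('top')
a=cv2.resize(c['pixels'][185:220,335:375],None,fx=14,fy=14,interpolation=cv2.INTER_CUBIC); b=cv2.resize(t['pixels'][245:288,195:236],None,fx=5.6,fy=11.4,interpolation=cv2.INTER_CUBIC)
b=cv2.resize(t['pixels'][247:287,195:235],(490,490),interpolation=cv2.INTER_CUBIC)[:, :230]
cv2.imwrite('pics/c5.png',np.hstack([a,b])[:,:,::-1]); print(a.shape)
```

```text
tip model [0.4952501  0.21913128 0.08389058]
[-1.38 -1.   -1.   -0.9  -1.05 -1.12 -1.13 -1.04 -0.98 -1.04 -1.08 -1.08
 -0.98 -0.99 -1.11 -1.18]
px offset at tip -1.08, slope px/80mm 0.04
tip px [[356.23986572 206.95351964]] tip if at .088 [[356.43636725 205.6349423 ]]
[[232 230 230 230 230 229 219 178 129 110 103 103 111 133 182 213 217 217
  216 216]
 [237 236 236 236 237 236 229 187 133 109 101 104 115 147 206 230 234 234
  234 233]
 [237 237 237 237 237 237 230 188 135 113 104 106 118 152 212 234 237 238
  237 236]
 [235 237 237 237 237 237 229 186 132 111 105 111 123 161 216 235 237 237
  238 237]
 [226 232 233 233 234 233 222 173 125 107 104 108 124 173 221 235 237 237
  237 237]
 [201 210 211 212 215 221 208 158 114  99  97  96 119 183 226 236 237 237
  237 237]
 [198 188 186 185 189 196 179 138 101  89  88  88 122 193 230 236 237 237
  237 237]
 [223 215 214 212 210 196 165 128 104  97  92  94 131 203 233 237 237 237
  237 237]
 [235 234 234 233 231 221 198 168 151 141 136 135 161 214 234 237 237 237
  237 238]
 [237 237 237 237 237 234 228 217 212 206 202 201 211 228 236 237 237 237
  237 237]
 [237 237 238 237 237 237 236 235 234 233 232 233 234 236 237 237 237 237
  237 237]
 [237 237 237 237 238 237 237 237 237 237 237 237 237 237 237 237 237 237
  237 238]
 [237 237 237 237 237 237 237 238 237 237 237 237 237 237 237 237 237 237
  237 237]
 [237 237 237 237 237 237 237 237 238 237 237 237 237 237 237 237 237 237
  237 237]]
(490, 560, 3)
```

View pics/c5.png

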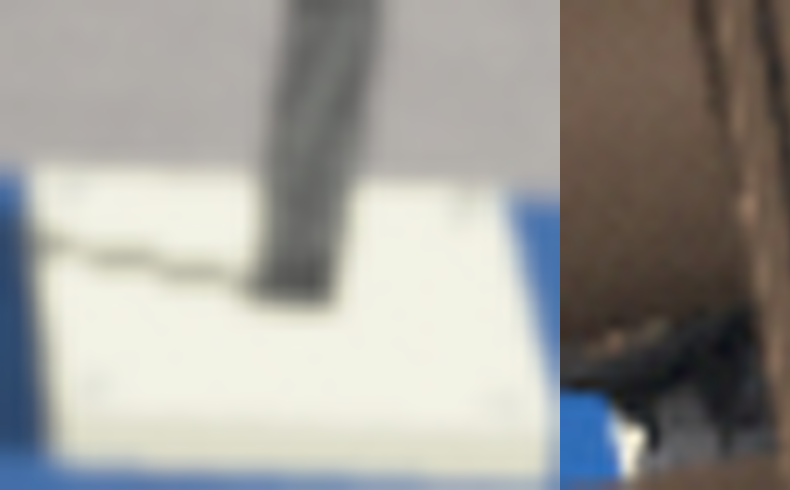

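The contact height (tip model at 84 mm) fits the blade's shoulder catching on the slot edge after the narrower tip has entered. The arm is compliant at about 3 N/mm, so I search sideways under this light pressure, first along the slot.

Emit:
{"api": "shift_gripper", "payload": {
  "motion": "-0.0007,0,0,0,0,0,0;-0.0014,0,0,0,0,0,0;-0.0014,0,0,0,0,0,0"
}}

```text
time: 12.68
eef_pos: [0.4954, 0.2183, 0.1909]
tcp_rot: [0.623, 0.782, 0.002, -0.001]
contact_force: [1.0, 1.5, 6.9]
opening: 0.204
finger_force: 50.8
```

Emit:
{"api": "shift_gripper", "payload": {
  "motion": "0.0014,0,0,0,0,0,0;0.0028,0,0,0,0,0,0;0.0028,0,0,0,0,0,0"
}}

```text
time: 13.05
eef_pos: [0.4951, 0.2195, 0.1909]
tcp_rot: [0.623, 0.782, 0.0, 0.0]
contact_force: [0.2, -2.0, 7.9]
opening: 0.206
finger_force: 50.8
```

Emit:
{"api": "shift_gripper", "payload": {
  "motion": "-0.0014,0,-0.004,0,0,0,0;-0.0014,0.003,-0.004,0,0,0,0;-0.0014,0.003,-0.002,0,0,0,0;-0.0014,0.003,0,0,0,0,0;-0.0014,0.003,0,0,0,0,0"
}}

```text
time: 13.68
eef_pos: [0.4966, 0.2189, 0.188]
tcp_rot: [0.623, 0.782, -0.001, -0.002]
contact_force: [-0.3, -1.2, -0.1]
opening: 0.203
finger_force: 50.0
```

Emit:
{"api": "shift_gripper", "payload": {
  "motion": "0,0,-0.004,0,0,0,0;0,-0.0045,-0.004,0,0,0,0;0,-0.0045,-0.002,0,0,0,0;0,-0.0045,0,0,0,0,0;0,-0.0045,0,0,0,0,0"
}}

```text
time: 14.3
eef_pos: [0.4945, 0.219, 0.191]
tcp_rot: [0.623, 0.782, 0.002, 0.0]
contact_force: [3.8, 0.5, 5.0]
opening: 0.208
finger_force: 50.7
```

The +x probe dropped in freely. I return there and go deeper.

Emit:
{"api": "shift_gripper", "payload": {
  "motion": "0,0,-0.004,0,0,0,0;0,0.0045,-0.004,0,0,0,0;0,0.0045,-0.004,0,0,0,0;0,0.0045,-0.001,0,0,0,0;0,0.0045,0.001,0,0,0,0;0,0.0045,0.003,0,0,0,0;0,0.0045,0.003,0,0,0,0"
}}

```text
time: 15.18
eef_pos: [0.4966, 0.2189, 0.1849]
tcp_rot: [0.623, 0.782, -0.001, -0.002]
contact_force: [1.3, -1.7, -1.2]
opening: 0.202
finger_force: 50.2
```

```bash
python3 -c "
from h import *
s=ctrl.get_state();print(s['eef_pos'],s['contact_force'],s['wrist_torque'],R.from_quat(s['tcp_rot']).as_matrix()[:,2])"
```

```text
[0.49656983 0.21888945 0.18486917] [ 1.28780792 -1.74036578 -1.24525824] [-0.35913304 -0.33335244 -0.03004512] [-4.05594289e-03  1.47939384e-04 -9.99991764e-01]
```

Emit:
{"api": "shift_gripper", "payload": {
  "motion": "0,0,0.002,0,0,0,0;0,0,0.004,0,0,0,0;0,0,0.006,0,0,0,0;0,0,0.008,0,0,0,0;0,0,0.008,0,0,0,0"
}}

```text
time: 15.8
eef_pos: [0.4971, 0.2192, 0.1775]
tcp_rot: [0.623, 0.782, -0.0, -0.001]
contact_force: [0.5, -3.1, -0.5]
opening: 0.206
finger_force: 50.2
```

```bash
python3 -c "
from h import *
s=ctrl.get_state();print(s['contact_force'],s['wrist_torque'],R.from_quat(s['tcp_rot']).as_matrix()[:,2])"
```

```text
[ 0.47566706 -3.11500784 -0.5018364 ] [-0.81348387 -0.32485492  0.01271627] [-2.52276219e-03  9.28564686e-04 -9.99996387e-01]
```

Emit:
{"api": "shift_gripper", "payload": {
  "motion": "-0.0008,0,0,0,0,0,0;-0.001,0,0.002,0,0,0,0;-0.001,0,0.004,0,0,0,0;-0.001,0,0.006,0,0,0,0;-0.001,0,0.008,0,0,0,0;-0.001,0,0.01,0,0,0,0;-0.001,0,0.01,0,0,0,0"
}}

```text
time: 16.68
eef_pos: [0.497, 0.2186, 0.1674]
tcp_rot: [0.623, 0.782, -0.0, -0.002]
contact_force: [-0.2, -0.4, -1.3]
opening: 0.202
finger_force: 50.1
```

```bash
python3 -c "
from h import *
s=ctrl.get_state();print(s['contact_force'],s['wrist_torque'],R.from_quat(s['tcp_rot']).as_matrix()[:,2])"
```

```text
[-0.17685804 -0.38847043 -1.25792095] [-0.10568588  0.03699838 -0.03766418] [-0.00333301  0.00192444 -0.99999259]
```

Free of contact. I continue 18 mm, then 16 mm.

Emit:
{"api": "shift_gripper", "payload": {
  "motion": "0,0,0.003,0,0,0,0;0,0,0.006,0,0,0,0;0,0,0.009,0,0,0,0;0,0,0.012,0,0,0,0;0,0,0.015,0,0,0,0;0,0,0.018,0,0,0,0;0,0,0.018,0,0,0,0"
}}

```text
time: 17.55
eef_pos: [0.4971, 0.2184, 0.1495]
tcp_rot: [0.623, 0.782, -0.0, -0.002]
contact_force: [0.2, 0.2, -0.4]
opening: 0.208
finger_force: 50.1
```

```bash
python3 -c "
from h import *
s=ctrl.get_state();print(s['contact_force'],s['wrist_torque'])"
```

```text
[ 0.21476177  0.21782744 -0.41018571] [-0.02560274  0.03093567 -0.01842775]
```

Emit:
{"api": "shift_gripper", "payload": {
  "motion": "0,0,0.003,0,0,0,0;0,0,0.006,0,0,0,0;0,0,0.009,0,0,0,0;0,0,0.012,0,0,0,0;0,0,0.015,0,0,0,0;0,0,0.0155,0,0,0,0;0,0,0.0155,0,0,0,0;0,0,0.0155,0,0,0,0"
}}

```text
time: 18.55
eef_pos: [0.4974, 0.2185, 0.1345]
tcp_rot: [0.623, 0.782, 0.0, -0.001]
contact_force: [0.4, -0.4, -0.4]
opening: 0.204
finger_force: 50.1
```

Run:
```python
from meas import *
s=ctrl.get_state();print(s['contact_force'],s['dq'])
c=ctrl.read_camera('scene'); save(c,'s9.png',(300,130,420,250),5); T=R.from_quat(s['tcp_rot']).as_matrix()
print('ferrule underside model px',proj(c,[s['eef_pos']+T[:,2]*(L-.08)]),'per 10mm',proj(c,[s['eef_pos']+T[:,2]*(L-.07)]))
```

```text
[ 0.36879843 -0.37688912 -0.37094197] [ 0.00038496 -0.00062309 -0.00088159  0.00200678 -0.00085518  0.00018613]
ferrule underside model px [[357.04793036 199.65262326]] per 10mm [[356.56958883 202.91932846]]
```

View pics/s9.png

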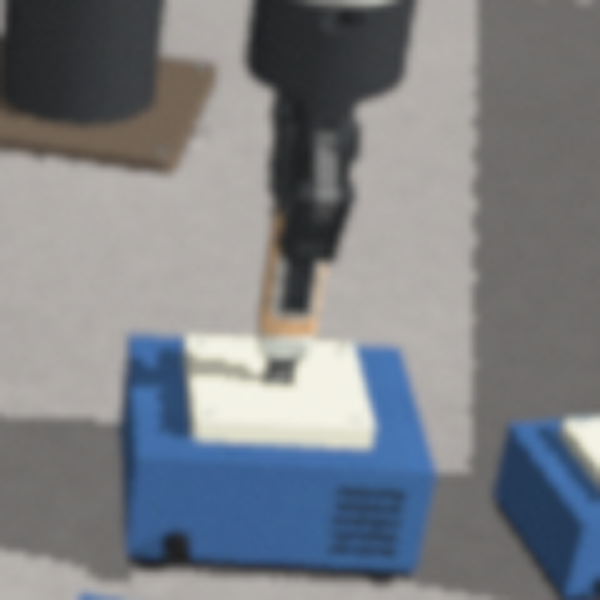

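The blade stands upright in the slot at crop (282,370), with the ferrule about 20 mm above the plate. That puts the tip about 60 mm deep, without contact force, at a grip of 50 N.

```bash
python3 -c "
from plant import ctrl
print(ctrl.sign_off())"
```

```text
the job is handed in; nothing more can be done
None
```

The flat file is held upright and still in the largest demagnetiser, gripped at 50 N with its tip about 60 mm below the plate by the arm's position reading; the job is handed in, but sign-off returned no verdict.

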